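# Ready the sauce bottle over the cone

### The job

The cone is about to be sauced: draw the brown sauce bottle up out of the caddy, where it is kept nozzle down, tip it to a slant of about 45 degrees with the nozzle still the low end, and hold it so that the nozzle tip is over the middle of the cone's mouth, about 4 cm above the rim. Do not touch the cone with the bottle, and leave the cone, the yellow bottle and the other things where they stand. Finish while still holding the bottle there, raised and at rest in the gripper; do not put it down.

Things in the scene. Friction and masses are not known exactly. Their poses are not given: they have to be found in the camera images.
- brown_bottle: Dark brown squeeze bottle, white cap and nozzle, upside down in one caddy sleeve; rigid, 0.2 to 0.4 kg, 206 mm long: body 58 mm diameter from the flat bottom to 147 mm, cap 42 mm diameter to 163, nozzle (26 at root) to 206. Origin: centre of flat bottom, at the start on top, 219 mm above the table; z axis runs to the nozzle tip (straight down at the start). Its upper 107 mm are free to grip
- brown_bottle_nozzle (a point): Centre of the brown bottle's nozzle tip, 206 mm from its flat bottom along its z axis
- yellow_bottle: The yellow squeeze bottle, same size and attitude, in the caddy's other sleeve, 110 mm away; must stay there. Origin: centre of its flat bottom (on top, 219 mm above the table), z axis towards its nozzle. Which sleeve holds which bottle varies
- caddy: Fixed: black base 84 x 204 x 8 mm with two steel sleeves, outer diameter 71, inner 62 mm, rims 112 mm above the table, centred 55 mm to either side of the middle along its y axis. A bottle's body sits 40 mm deep, its nozzle tip 13 mm above the table, so it must rise 100 mm straight up to come clear. Origin: centre of underside
- cone: Light brown cake cone, standing on its narrow flat foot on the table, open end up, loose and light; 49 mm across the mouth, 58 mm high. Origin: centre of its foot, z up
- cone_mouth (a point): Centre of the cone's mouth at rim height, 58 mm above its foot
- food_warmer: Fixed grey box-shaped food warmer at the left of the work, 326 x 328 mm, about 240 mm high; origin at the centre of its underside. Not part of the job: rise above it when coming from the left
- topping_bin: Fixed black open bin of four toppings behind the work, 230 x 480 mm, 95 mm high; origin near the centre of its underside. Not part of the job
- jar: Bystander: glass jar of red cherries with white lid, 62 mm diameter, 95 mm high; origin at the centre of its underside
- cups: Bystander: stack of white portion cups, 61 mm diameter, 62 mm high; origin at the centre of its underside
- tape: Bystander: roll of cream tape lying flat, 62 mm diameter, 19 mm high; origin at the centre of its underside
- shaker: Bystander: clear salt shaker with pale domed top, 44 mm diameter, 90 mm high; origin at the centre of its underside
Not all that is in view belongs to the job. Several things have the shape of the cone; the one meant has the colours described above.

How it is judged (in metres and radians):
On the way:
1. the brown bottle is drawn out: its nozzle tip is above the sleeves' rims (z of brown_bottle_nozzle in the frame of caddy above 0.114 m), for 0.2 s.
At the end, for the whole second after the job is handed in: Brown bottle held at rest by the gripper alone, nozzle end low, axis 25 to 65 degrees from straight down, nozzle tip within 25 mm sideways of the middle of the cone's mouth and 12 to 80 mm above its rim. Cone (upright) and yellow bottle moved less than 15 mm, other things less than 20 mm (horizontal distance between brown_bottle_nozzle and cone_mouth below 0.025 m and z of brown_bottle_nozzle in the frame of cone_mouth between 0.012 and 0.08 m and angle between brown_bottle's own z axis and vertical between 2.007 and 2.706 rad and contact force between the fingers and brown_bottle above 2 N and contact force between brown_bottle and cone below 0.05 N and contact force between brown_bottle and caddy below 0.05 N and contact force between brown_bottle and yellow_bottle below 0.05 N and linear speed of brown_bottle below 0.02 m/s and angular speed of brown_bottle below 0.15 rad/s and distance of each of cone, yellow_bottle from where it was at the start of the episode below 0.015 m and angle between cone's own z axis and vertical below 0.15 rad and distance of each of jar, cups, tape, shaker from where it was at the start of the episode below 0.02 m); the arm keeps its last pose, push and grip.
It fails at once if the bottle strikes or presses on the cone (contact force between brown_bottle and cone above 0.5 N).
It fails at once if the cone is pushed or tipped (distance of cone from where it was at the start of the episode above 0.02 m or angle between cone's own z axis and vertical above 0.3 rad).
It fails at once if the yellow bottle is pulled up or pushed aside (distance of yellow_bottle from where it was at the start of the episode above 0.02 m).
It fails at once if a bystander is pushed aside (distance of any of jar, cups, tape, shaker from where it was at the start of the episode above 0.03 m).
It also fails if it takes over 61 s, if anything falls off the work surface, if the arm or the gripper's body presses on something with over 40 N, if the wrist force passes 120 N, or if a joint passes its speed limit or range.

### The arm

A 7-joint arm with a two-finger parallel gripper is mounted at the origin on a cart in front of the work surface, level with it; the furniture and walls round the work are solid. World frame = base frame: x ahead of the robot, y to its left, z up, the work surface at z = 0. Lengths are in m, angles in degrees, forces in N, time in s.
With the tool pointing down it reaches from about 0.4 to 0.85 m from the base axis. Payload 6.9 kg.
Tool frame: the origin (TCP) lies at the very end of the fingers, on their centre line; the grasp point (between the pads) lies 19 mm behind it; y points along the fingers, z is the direction in which the jaws open and shut, and the axes are right-handed (so a half turn about y gives the same grasp; the last joint's range is limited). The gripper opens to 85 mm and grips with 20 to 120 N. Pads are 22 mm wide; open, the fingers measure 114 mm over their backs; the gripper's body (76 mm by 85 mm) begins 54 mm behind the grasp point. The pads swing forward as they close: fully open they stand 13 mm farther back than shut.
Start: joints at [79.842, 29.078, -13.613, 85.955, 7.202, 65.827, -8.869], TCP at [0.174, -0.6, 0.231] pointing down, gripper open.
Joint ranges: [-176.47, 176.47], [-13.61, 117.27], [-81.72, 77.17], [0.22, 143.17], [-87.28, 267.28], [10, 112.55], [-165.47, 165.47]. Speed limits (degrees/s): [136.94, 136.94, 180, 180, 180, 180, 180].

### API

Orientations are given as [roll, pitch, yaw] about the fixed x, y, z axes, in that order (R = Rz(yaw) Ry(pitch) Rx(roll)).
In Python, from rig import monitor, snapshot, workorder gives the robot as it stands.
- The arm moves only by the tool send_rows, never from a script. Its argument "moves" is a list of rows, each an object of numbers: "x", "y", "z": the shift along the tool's x, y, z scaled (see below); "twist": the turn about the tool's y scaled (see below); "claw": the opening, from 0 (shut) to 1 (fully open). In form: [{"x": .., "y": .., "z": .., "twist": .., "claw": ..}, ...]. A call has exactly 10 rows; each row is the pose to reach, as a shift and turn from the pose measured when the call began, along the tool's axes at that moment; what a row does not reach only later rows make up. The controller multiplies each number of a shift by 0.5 m and each number of a turn by 45 degrees. A row lasts 1/8 s, in which the tool goes at most 62.5 mm and 10.7 degrees, less where a joint would pass 70% of its speed; a pose out of reach is approached as far as the arm can. A call with a number of a shift or a turn outside -1 to 1 is refused whole. A call with a gripper value outside its range is refused whole. The fingers move at their own pace and stop on an object; the grip force is fixed at half the most. Time passes only in rows, so rows that repeat a pose let the fingers close, or fill a call up. It gives the time, the measured TCP pose, the force and the opening at its end, in the units of the state.
- monitor.state(): the state, without advancing time (a new reading comes with each control period).
- snapshot(name): name is "scene" or "top" or "wrist"; returns a dict with "pixels" (420x560x3 uint8, red, green, blue), "depth" (420x560 float32, m along the optical axis (not along the pixel's ray), 0 where there is no reading), "fx", "fy", "cx", "cy" (pixels), "D" ([k1, k2, p1, p2, k3] as OpenCV has them; the pictures are not rectified), "R" (3x3) and "t" (3): a world point X has camera coordinates R X + t. Camera axes: x right, y down, z forward; pixel columns grow to the right and rows downward; lengths in m; the calibration is good to about 2 mm. A picture is of the moment at which its call begins.
- workorder.hand_in(): hands the job in, once; it reports no verdict.
The state is a dict: "time": time; "qpos": joint angles; "joint_vel": joint speeds; "joint_torque": joint torques, N m; "tcp_pos": TCP position; "ee_rot": TCP orientation; "contact_force": force on the tool from outside, world axes, zero at the start; "wrist_torque": the same for the moment, N m; "gripper_width": opening from 0.0 (shut) to 1.0 (fully open).
Only numpy, scipy, OpenCV 4.12 (cv2) and the standard library are available. Lean on these libraries where they do the work, as an engineer would, in place of code of your own. Each camera call takes 0.05 s, during which the arm holds its last target.

## Working session

There is one attempt and no reset: what is moved stays moved. The work goes in short steps, Python scripts to look and compute and a tool call to move; the robot and the scene stay as the last step left them, time stands still between calls to the robot, and variables do not carry over. Pictures are saved under pics/ and viewed, and the job is handed in when it is done.

Besides the shell and the picture viewer there is one more tool, called after "Emit:" in YAML: its name, and indented under it one key for each argument. send_rows: Moves the arm, as the interface text tells. Shifts and turns lie within -1 to 1; 1 stands for 0.5 m of shift or 45 degrees of turn. Its arguments: {"type":"object","properties":{"moves":{"type":"array"}},"required":["moves"]}

```bash
ls; mkdir -p pics
python3 - <<'E'
from rig import monitor, snapshot
import cv2, numpy as np
print(monitor.state())
for n in ("scene","top","wrist"):
    s=snapshot(n); np.savez(f"pics/{n}0.npz",**s)
    cv2.imwrite(f"pics/{n}0.png",s["pixels"][:,:,::-1]); print(n,s["fx"],s["cx"],s["cy"],s["D"],s["R"],s["t"])
E
```

```text
pics
{'time': 0.0, 'qpos': array([ 79.84056545,  29.12591661, -13.61019736,  86.00993738,
         7.20158094,  65.8268021 ,  -8.8685892 ]), 'joint_vel': array([-0.03364961,  0.07740823,  0.13286579,  0.14313287, -0.06163044,
        0.04916113, -0.13812475]), 'joint_torque': array([-1.60559230e-03, -6.20610809e+01, -2.18733698e+00, -2.49664432e+01,
        1.26624704e-02,  1.17903203e-02,  4.46794729e-05]), 'tcp_pos': array([ 0.1742065 , -0.59969548,  0.2304188 ]), 'ee_rot': array([-9.01038068e+01, -1.04028226e-03, -1.63793220e+02]), 'contact_force': array([-0.08065564,  0.01665753,  0.21974785]), 'wrist_torque': array([-0.01348124,  0.00299325, -0.02404707]), 'gripper_width': 0.9969338787126941}
scene 525.818928007913 277.7155896213378 206.0247944294493 [-0.1004826  0.         0.         0.         0.       ] [[ 0.75149791 -0.65950233  0.01753771]
 [-0.47836395 -0.56301352 -0.67393153]
 [ 0.45433338  0.49806873 -0.73858562]] [-0.40447746  0.45770603  1.28922457]
top 460.3557571818405 281.12501529314414 215.9635463392298 [-0.04790607  0.          0.          0.          0.        ] [[ 0.00109462 -0.99999599  0.00261345]
 [-0.99941936 -0.00118298 -0.03405209]
 [ 0.03405505 -0.00257466 -0.99941664]] [0.09272134 0.60625016 1.39162262]
wrist 329.0169579089492 285.6544729508771 203.57433557027505 [-0.01581267  0.          0.          0.          0.        ] [[ 0.27916671 -0.96024157 -0.00144168]
 [-0.91311538 -0.2659299   0.30903333]
 [-0.29713004 -0.0849554  -0.95105012]] [-0.62291964 -0.03972083  0.37907753]
```

View pics/scene0.png

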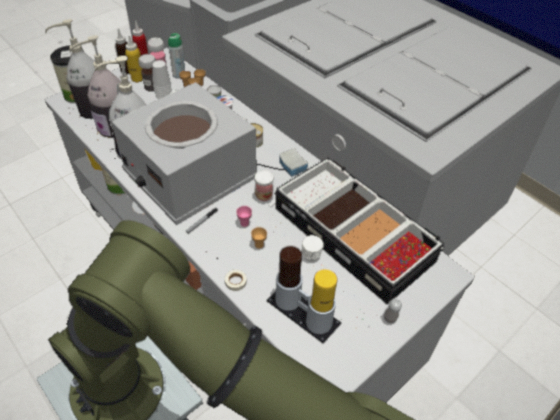

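View pics/top0.png

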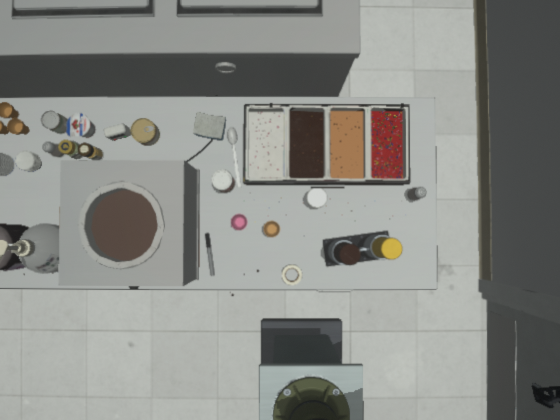

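Scene: the brown bottle is at scene (290,265) / top (346,252) and the yellow one at top (390,247). Cone-shaped candidates are pink, top (239,222); light brown, top (272,229); and orange-brown ones on the far left, top (5,110) and (15,127). I'll check the (272,229) choice in a close crop.

```bash
cat > h.py <<'E'
import numpy as np, cv2
def ray(s,u,v):
    K=np.array([[s["fx"],0,s["cx"]],[0,s["fy"],s["cy"]],[0,0,1]],float)
    p=cv2.undistortPoints(np.array([[[u,v]]],float),K,np.array(s["D"],float))[0,0]
    R=np.array(s["R"]);t=np.array(s["t"]);return -R.T@t, R.T@np.array([p[0],p[1],1])
def onplane(s,u,v,z):
    o,d=ray(s,u,v); return o+d*(z-o[2])/d[2]
def world(s):
    K=np.array([[s["fx"],0,s["cx"]],[0,s["fy"],s["cy"]],[0,0,1]],float)
    h,w=s["depth"].shape;vv,uu=np.mgrid[:h,:w]
    p=cv2.undistortPoints(np.stack([uu,vv],-1).reshape(-1,1,2).astype(float),K,np.array(s["D"],float)).reshape(h,w,2)
    z=s["depth"];P=np.stack([p[...,0]*z,p[...,1]*z,z],-1)
    return (P-np.array(s["t"]))@np.array(s["R"])
E
python3 - <<'E'
from h import *
a=np.load("pics/scene0.npz");b=np.load("pics/top0.npz")
c1=cv2.resize(a["pixels"][190:340,200:350,::-1],(400*1,400),interpolation=cv2.INTER_CUBIC)
c2=cv2.resize(b["pixels"][180:300,210:430,::-1],None,fx=3.3,fy=3.33,interpolation=cv2.INTER_CUBIC)[:,:]
cv2.imwrite("pics/c1.png",c1);cv2.imwrite("pics/c2.png",c2)
W=world(b)
for n,(u0,u1,v0,v1,zl,zh) in dict(cone=(258,287,214,244,.045,.075),brown=(325,362,235,268,.2,.23),yellow=(368,410,230,265,.2,.23),cups=(300,332,182,212,.045,.08),tape=(276,306,260,290,.01,.03),shaker=(400,430,182,205,.05,.1),jar=(208,235,168,195,.08,.11),pink=(228,250,210,234,.045,.075)).items():
    w=W[v0:v1,u0:u1].reshape(-1,3);d=b["depth"][v0:v1,u0:u1].ravel()>0
    w=w[d&(w[:,2]>zl)&(w[:,2]<zh)]
    if len(w): print(n,len(w),w.mean(0).round(4),((w.min(0)+w.max(0))/2).round(4),np.ptp(w,0).round(3),w[:,2].max().round(4))
# caddy base pixels, warmer
for n,s in (("scene",a),("top",b)):
    Ws=world(s)
    for zl,zh,x0,x1,y0,y1 in((.1,.118,.2,.7,-.35,.05),(.2,.23,.2,.7,-.35,.05),(.003,.013,.3,.7,-.35,0)):
        m=(s["depth"]>0)&(Ws[...,2]>zl)&(Ws[...,2]<zh)&(Ws[...,0]>x0)&(Ws[...,0]<x1)&(Ws[...,1]>y0)&(Ws[...,1]<y1)
        print(n,zl,m.sum(),Ws[m].min(0).round(3),Ws[m].max(0).round(3))
E
```

```text
cone 57 [0.5697 0.1223 0.054 ] [0.5691 0.1218 0.0546] [0.047 0.044 0.018] 0.0638
brown 383 [ 0.5021 -0.0821  0.2183] [ 0.5017 -0.0821  0.2134] [0.055 0.053 0.025] 0.2258
yellow 413 [ 0.5169 -0.1894  0.2175] [ 0.5172 -0.1909  0.2131] [0.055 0.056 0.024] 0.2253
cups 364 [ 0.6632 -0.0113  0.0617] [ 0.6669 -0.0063  0.0629] [0.072 0.09  0.034] 0.0799
tape 218 [0.4304 0.0609 0.0182] [0.4305 0.0605 0.0188] [0.061 0.06  0.018] 0.0276
shaker 170 [ 0.6762 -0.3011  0.0789] [ 0.6785 -0.2887  0.0753] [0.046 0.081 0.049] 0.0997
jar 333 [0.7078 0.2638 0.0947] [0.7081 0.2636 0.0943] [0.055 0.057 0.018] 0.1034
pink 64 [0.59   0.2209 0.0543] [0.5897 0.2175 0.0551] [0.047 0.048 0.019] 0.0647
scene 0.1 433 [ 0.462 -0.266  0.1  ] [0.7   0.046 0.118]
scene 0.2 879 [ 0.47  -0.224  0.2  ] [ 0.543 -0.057  0.228]
scene 0.003 2602 [ 0.378 -0.35   0.003] [ 0.7   -0.     0.013]
top 0.1 231 [ 0.467 -0.209  0.1  ] [0.695 0.006 0.118]
top 0.2 796 [ 0.474 -0.219  0.201] [ 0.545 -0.055  0.226]
top 0.003 1568 [ 0.383 -0.349  0.003] [ 0.699 -0.001  0.013]
```

View pics/c1.png

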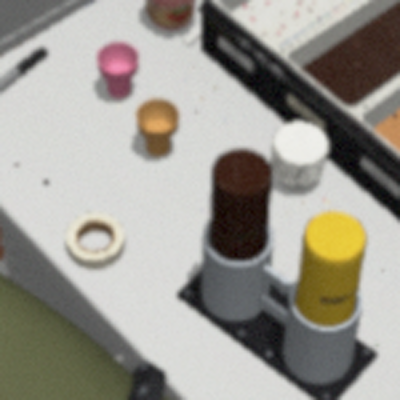

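View pics/c2.png

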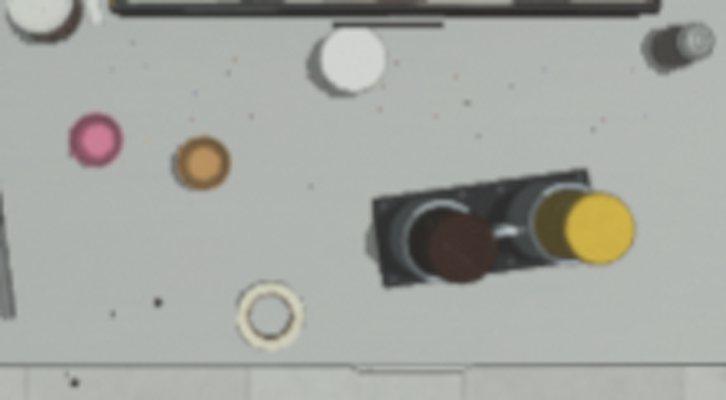

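Both crops agree. The tan cone at top (272,229), about (0.570, 0.122), is the one meant; its neighbour is pink. 

The moves can only turn the tool about its vertical approach axis, so the tilt has to come from pivoting the bottle in the grip. I plan to do that by levering the nozzle against the rim of its own fixed sleeve. First I'll refine the positions.

Run:
```python
from h import *
a=np.load("pics/scene0.npz");b=np.load("pics/top0.npz")
for n,s in (("scene",a),("top",b)):
    W=world(s);hsv=cv2.cvtColor(s["pixels"],cv2.COLOR_RGB2HSV)
    m=(s["depth"]>0)&(abs(W[...,2]-.219)<.006)&(abs(W[...,0]-.5)<.06)&(abs(W[...,1]+.083)<.05)
    m=m.astype(np.uint8); c=max(cv2.findContours(m,0,1)[0],key=cv2.contourArea);e=cv2.fitEllipse(c);print(n,"brown",onplane(s,*e[0],.219).round(4),e[0])
    m=((hsv[...,1]>90)&(abs(W[...,0]-.57)<.05)&(abs(W[...,1]-.122)<.045)).astype(np.uint8)
    c=max(cv2.findContours(m,0,1)[0],key=cv2.contourArea);c=c.reshape(-1,2)
    if n=="top":
        e=cv2.fitEllipse(c);print("cone",onplane(s,*e[0],.055).round(4),e)
    else:
        x,y,w,h=cv2.boundingRect(c);print(x,y,w,h)
        # mouth rim points: project columns extremes and top
        up=c[c[:,1]<y+h*.45];P=np.array([onplane(s,u,v,.058) for u,v in up]);print(P[:,:2].mean(0),((P.max(0)+P.min(0))/2).round(4))
    m=(s["depth"]>0)&(W[...,2]>.2)&(W[...,2]<.26)&(W[...,1]>.12)&(W[...,1]<.6)&(W[...,0]>.2)&(W[...,0]<.95)
    print("warmer",W[m].min(0).round(3),W[m].max(0).round(3))
```

```text
scene brown [ 0.4976 -0.0875  0.219 ] (290.1476135253906, 254.6861114501953)
252 228 14 20
[0.57090961 0.12571829] [0.5652 0.1197 0.058 ]
warmer [0.413 0.336 0.2  ] [0.748 0.6   0.246]
top brown [ 0.502  -0.0828  0.219 ] (349.3692626953125, 253.5198974609375)
cone [0.5674 0.1232 0.055 ] ((271.039306640625, 228.59674072265625), (13.500877380371094, 14.28390884399414), 105.18964385986328)
warmer [0.419 0.345 0.2  ] [0.745 0.6   0.244]
```

Emit:
send_rows:
  moves:
    - {"x": 0, "y": -0.06, "z": 0, "twist": 0, "claw": 1}
    - {"x": -0.05, "y": -0.12, "z": -0.05, "twist": 0.05, "claw": 1}
    - {"x": -0.13, "y": -0.14, "z": -0.12, "twist": 0.1, "claw": 1}
    - {"x": -0.22, "y": -0.14, "z": -0.2, "twist": 0.16, "claw": 1}
    - {"x": -0.31, "y": -0.14, "z": -0.28, "twist": 0.2, "claw": 1}
    - {"x": -0.4, "y": -0.14, "z": -0.36, "twist": 0.25, "claw": 1}
    - {"x": -0.49, "y": -0.14, "z": -0.44, "twist": 0.3, "claw": 1}
    - {"x": -0.56, "y": -0.14, "z": -0.5, "twist": 0.36, "claw": 1}
    - {"x": -0.6, "y": -0.14, "z": -0.54, "twist": 0.36, "claw": 1}
    - {"x": -0.6, "y": -0.14, "z": -0.54, "twist": 0.36, "claw": 1}

```text
time: 1.4
tcp_pos: [0.3881, -0.2547, 0.3011]
ee_rot: [-90.1, -0.0, -179.7]
contact_force: [0.1, -0.9, 0.2]
gripper_width: 0.998
```

Emit:
send_rows:
  moves:
    - {"x": -0.04, "y": 0, "z": -0.05, "twist": 0, "claw": 1}
    - {"x": -0.08, "y": 0, "z": -0.12, "twist": 0, "claw": 1}
    - {"x": -0.13, "y": 0, "z": -0.2, "twist": 0, "claw": 1}
    - {"x": -0.18, "y": 0, "z": -0.28, "twist": 0, "claw": 1}
    - {"x": -0.21, "y": 0, "z": -0.32, "twist": 0, "claw": 1}
    - {"x": -0.224, "y": 0, "z": -0.34, "twist": 0, "claw": 1}
    - {"x": -0.224, "y": 0, "z": -0.34, "twist": 0, "claw": 1}
    - {"x": -0.224, "y": 0, "z": -0.34, "twist": 0, "claw": 1}
    - {"x": -0.224, "y": 0, "z": -0.34, "twist": 0, "claw": 1}
    - {"x": -0.224, "y": 0, "z": -0.34, "twist": 0, "claw": 1}

```text
time: 2.65
tcp_pos: [0.499, -0.0848, 0.3015]
ee_rot: [-90.1, 0.0, -179.8]
contact_force: [0.6, 0.6, 0.6]
gripper_width: 1.0
```

Run:
```python
from h import *
from rig import monitor,snapshot
s=snapshot("wrist");cv2.imwrite("pics/w1.png",s["pixels"][:,:,::-1])
W=world(s);print(monitor.state()["tcp_pos"])
hsv=cv2.cvtColor(s["pixels"],cv2.COLOR_RGB2HSV)
for n,y in(("b",-.083),("y",-.19)):
    m=((s["depth"]>0)&(abs(W[...,2]-.219)<.006)&(abs(W[...,0]-.5)<.06)&(abs(W[...,1]-y)<.05)).astype(np.uint8)
    cs=cv2.findContours(m,0,1)[0]
    if cs:
        c=max(cs,key=cv2.contourArea)
        if len(c)>4:
            P=W[m>0];e=cv2.fitEllipse(c);print(n,onplane(s,*e[0],.219),e,P.min(0),P.max(0))
```

```text
[ 0.49908241 -0.08460618  0.30148236]
b [ 0.50251385 -0.08386632  0.219     ] ((286.3672180175781, 207.4219970703125), (73.43376159667969, 76.98583221435547), 89.70346069335938) [ 0.47126486 -0.11221594  0.21301799] [ 0.52836633 -0.05566974  0.22003026]
y [ 0.51729269 -0.19048732  0.219     ] ((437.3653869628906, 188.20140075683594), (72.09930419921875, 82.65077209472656), 54.40443420410156) [ 0.48710549 -0.22120153  0.21301314] [ 0.5436443  -0.16402005  0.22000999]
```

View pics/w1.png

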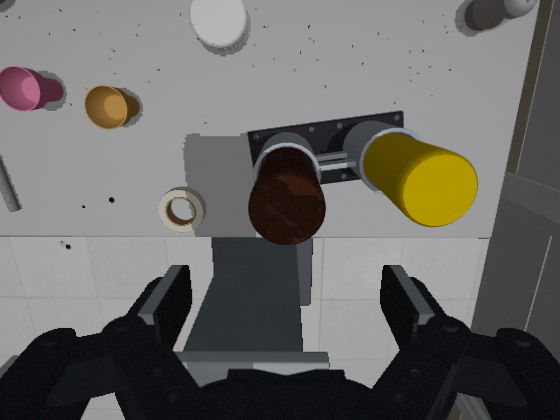

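The wrist view shows the brown bottle's bottom centred at (286,207) between the fingers, with the yellow one clear to the right at (437,188). Descending.

Emit:
send_rows:
  moves:
    - {"x": -0.006, "y": 0.04, "z": -0.003, "twist": 0, "claw": 1}
    - {"x": -0.006, "y": 0.08, "z": -0.003, "twist": 0, "claw": 1}
    - {"x": -0.006, "y": 0.13, "z": -0.003, "twist": 0, "claw": 1}
    - {"x": -0.006, "y": 0.18, "z": -0.003, "twist": 0, "claw": 1}
    - {"x": -0.006, "y": 0.22, "z": -0.003, "twist": 0, "claw": 1}
    - {"x": -0.006, "y": 0.26, "z": -0.003, "twist": 0, "claw": 1}
    - {"x": -0.006, "y": 0.28, "z": -0.003, "twist": 0, "claw": 1}
    - {"x": -0.006, "y": 0.28, "z": -0.003, "twist": 0, "claw": 1}
    - {"x": -0.006, "y": 0.28, "z": -0.003, "twist": 0, "claw": 1}
    - {"x": -0.006, "y": 0.28, "z": -0.003, "twist": 0, "claw": 1}

```text
time: 3.95
tcp_pos: [0.5025, -0.0829, 0.1622]
ee_rot: [-90.1, 0.1, -179.8]
contact_force: [-0.3, -0.2, -0.2]
gripper_width: 1.002
```

Emit:
send_rows:
  moves:
    - {"x": 0, "y": 0, "z": 0, "twist": 0, "claw": 0.6}
    - {"x": 0, "y": 0, "z": 0, "twist": 0, "claw": 0}
    - {"x": 0, "y": 0, "z": 0, "twist": 0, "claw": 0}
    - {"x": 0, "y": 0, "z": 0, "twist": 0, "claw": 0}
    - {"x": 0, "y": 0, "z": 0, "twist": 0, "claw": 0}
    - {"x": 0, "y": 0, "z": 0, "twist": 0, "claw": 0}
    - {"x": 0, "y": 0, "z": 0, "twist": 0, "claw": 0}
    - {"x": 0, "y": 0, "z": 0, "twist": 0, "claw": 0}
    - {"x": 0, "y": 0, "z": 0, "twist": 0, "claw": 0}
    - {"x": 0, "y": 0, "z": 0, "twist": 0, "claw": 0}

```text
time: 5.2
tcp_pos: [0.5029, -0.0834, 0.1629]
ee_rot: [-90.0, 0.1, -179.8]
contact_force: [-0.7, -1.2, 4.9]
gripper_width: 0.659
```

Emit:
send_rows:
  moves:
    - {"x": 0, "y": -0.02, "z": 0, "twist": 0, "claw": 0}
    - {"x": 0, "y": -0.05, "z": 0, "twist": 0, "claw": 0}
    - {"x": 0, "y": -0.09, "z": 0, "twist": 0, "claw": 0}
    - {"x": 0, "y": -0.13, "z": 0, "twist": 0, "claw": 0}
    - {"x": 0, "y": -0.17, "z": 0, "twist": 0, "claw": 0}
    - {"x": 0, "y": -0.21, "z": 0, "twist": 0, "claw": 0}
    - {"x": 0, "y": -0.23, "z": 0, "twist": 0, "claw": 0}
    - {"x": 0, "y": -0.24, "z": 0, "twist": 0, "claw": 0}
    - {"x": 0, "y": -0.24, "z": 0, "twist": 0, "claw": 0}
    - {"x": 0, "y": -0.24, "z": 0, "twist": 0, "claw": 0}

```text
time: 6.45
tcp_pos: [0.5023, -0.0834, 0.2823]
ee_rot: [-90.0, 0.1, -179.8]
contact_force: [-0.1, 1.0, -4.1]
gripper_width: 0.657
```

Run:
```python
from h import *
from rig import monitor,snapshot
ims=[]
for n in("scene","top","wrist"):
    s=snapshot(n)
    p=s["pixels"][:,:,::-1]
    p=p[180:380,200:400] if n=="scene" else p[150:350,250:450] if n=="top" else p
    ims.append(cv2.resize(p,(400,400) if n!="wrist" else (533,400)))
cv2.imwrite("pics/p2.png",cv2.resize(np.hstack(ims[:2]),(800,400)));cv2.imwrite("pics/w2.png",ims[2])
print(monitor.state()["contact_force"],monitor.state()["wrist_torque"])
```

```text
[-0.29311148  0.21567045 -3.7137722 ] [ 0.10350567 -0.02263727 -0.00389723]
```

View pics/p2.png

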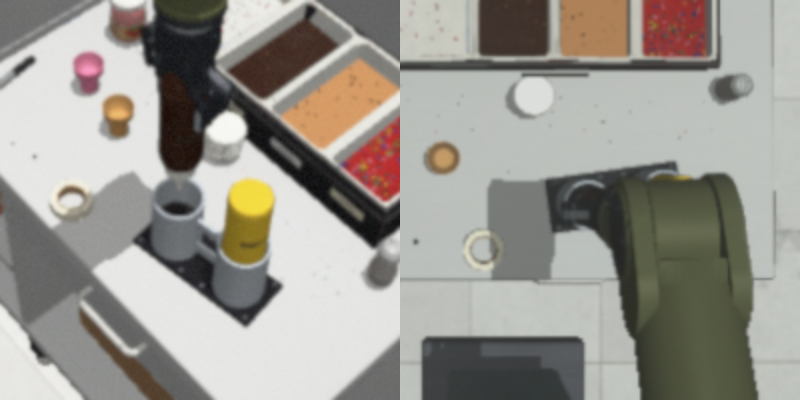

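View pics/w2.png

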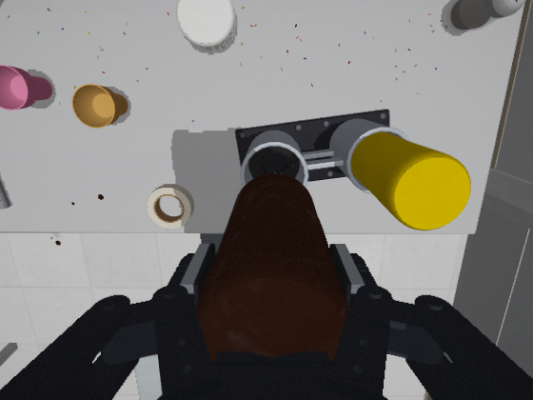

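The bottle is out: in the scene crop its nozzle is visible above the sleeve at about (180,185). I'd like the nozzle to end on the wrist camera's side so the cone stays visible. That means twisting about 90°, then levering towards +y, away from the yellow bottle.

Run:
```python
from rig import monitor
print(monitor.state()["qpos"].round(1))
```

```text
[ 26.2  17.3 -26.5  98.    8.3  66.5 -92.4]
```

Emit:
send_rows:
  moves:
    - {"x": 0, "y": 0, "z": 0, "twist": 0.1, "claw": 0}
    - {"x": 0, "y": 0, "z": 0, "twist": 0.2, "claw": 0}
    - {"x": 0, "y": 0, "z": 0, "twist": 0.35, "claw": 0}
    - {"x": 0, "y": 0, "z": 0, "twist": 0.5, "claw": 0}
    - {"x": 0, "y": 0, "z": 0, "twist": 0.65, "claw": 0}
    - {"x": 0, "y": 0, "z": 0, "twist": 0.8, "claw": 0}
    - {"x": 0, "y": 0, "z": 0, "twist": 0.9, "claw": 0}
    - {"x": 0, "y": 0, "z": 0, "twist": 1, "claw": 0}
    - {"x": 0, "y": 0, "z": 0, "twist": 1, "claw": 0}
    - {"x": 0, "y": 0, "z": 0, "twist": 1, "claw": 0}

```text
time: 7.85
tcp_pos: [0.5024, -0.0833, 0.2823]
ee_rot: [-90.1, 0.0, 135.3]
contact_force: [0.5, 0.5, -3.2]
gripper_width: 0.66
```

Run:
```python
from rig import monitor
print(monitor.state()["qpos"].round(1))
```

```text
[  19.5   16.6  -17.2   98.1    5.2   66.  -133.9]
```

Emit:
send_rows:
  moves:
    - {"x": 0, "y": 0.01, "z": 0, "twist": 0.05, "claw": 0}
    - {"x": 0, "y": 0.02, "z": 0, "twist": 0.1, "claw": 0}
    - {"x": 0, "y": 0.03, "z": 0, "twist": 0.15, "claw": 0}
    - {"x": 0, "y": 0.05, "z": 0, "twist": 0.15, "claw": 0}
    - {"x": 0, "y": 0.065, "z": 0, "twist": 0.15, "claw": 0}
    - {"x": 0, "y": 0.08, "z": 0, "twist": 0.15, "claw": 0}
    - {"x": 0.01, "y": 0.08, "z": 0, "twist": 0.15, "claw": 0}
    - {"x": 0.02, "y": 0.08, "z": 0, "twist": 0.15, "claw": 0}
    - {"x": 0.03, "y": 0.08, "z": 0, "twist": 0.15, "claw": 0}
    - {"x": 0.03, "y": 0.08, "z": 0, "twist": 0.15, "claw": 0}

```text
time: 9.1
tcp_pos: [0.4916, -0.0723, 0.2426]
ee_rot: [-90.1, 0.0, 128.6]
contact_force: [-0.0, -0.9, -2.1]
gripper_width: 0.654
```

Emit:
send_rows:
  moves:
    - {"x": 0.01, "y": 0, "z": 0, "twist": 0, "claw": 0}
    - {"x": 0.02, "y": 0, "z": 0, "twist": 0, "claw": 0}
    - {"x": 0.03, "y": 0, "z": 0, "twist": 0, "claw": 0}
    - {"x": 0.04, "y": 0, "z": 0, "twist": 0, "claw": 0}
    - {"x": 0.05, "y": 0.002, "z": 0, "twist": 0, "claw": 0}
    - {"x": 0.06, "y": 0.004, "z": 0, "twist": 0, "claw": 0}
    - {"x": 0.07, "y": 0.006, "z": 0, "twist": 0, "claw": 0}
    - {"x": 0.08, "y": 0.008, "z": 0, "twist": 0, "claw": 0}
    - {"x": 0.09, "y": 0.01, "z": 0, "twist": 0, "claw": 0}
    - {"x": 0.09, "y": 0.01, "z": 0, "twist": 0, "claw": 0}

```text
time: 10.35
tcp_pos: [0.4638, -0.0371, 0.2382]
ee_rot: [-90.2, 0.1, 128.6]
contact_force: [1.7, -3.0, 2.2]
gripper_width: 0.659
```

```bash
cat > look.py <<'E'
import sys
from h import *
from rig import monitor,snapshot
k=sys.argv[1]
s=snapshot("scene");cv2.imwrite(f"pics/s{k}.png",cv2.resize(s["pixels"][150:350,180:420,::-1],(480,400)));np.savez(f"pics/s{k}.npz",**s)
w=snapshot("wrist");cv2.imwrite(f"pics/w{k}.png",w["pixels"][:,:,::-1]);np.savez(f"pics/w{k}.npz",**w)
cv2.imwrite(f"pics/b{k}.png",cv2.resize(np.hstack([cv2.resize(s["pixels"][150:350,180:420,::-1],(504,420)),w["pixels"][:,:,::-1]]),(800,316)))
m=monitor.state();print(m["time"],m["qpos"].round(1),m["tcp_pos"].round(4),m["contact_force"].round(1),m["wrist_torque"].round(2))
E
python3 look.py 3
```

```text
10.45 [  14.8   14.7  -17.   108.3    5.    57.5 -145.7] [ 0.4639 -0.0372  0.238 ] [ 2.  -3.3  2.5] [-1.22 -0.62 -0.02]
```

View pics/b3.png

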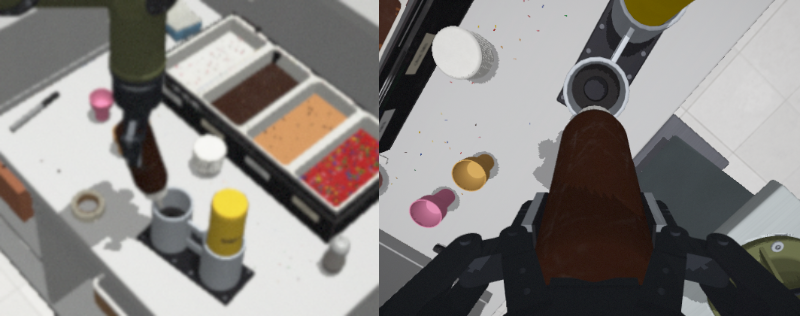

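The bottle is pivoting in the grip as planned, at about 15° with a push of only ~4 N. I'll continue along the arc.

Emit:
send_rows:
  moves:
    - {"x": 0.015, "y": 0.005, "z": 0, "twist": 0, "claw": 0}
    - {"x": 0.03, "y": 0.01, "z": 0, "twist": 0, "claw": 0}
    - {"x": 0.045, "y": 0.017, "z": 0, "twist": 0, "claw": 0}
    - {"x": 0.06, "y": 0.024, "z": 0, "twist": 0, "claw": 0}
    - {"x": 0.078, "y": 0.033, "z": 0, "twist": 0, "claw": 0}
    - {"x": 0.09, "y": 0.041, "z": 0, "twist": 0, "claw": 0}
    - {"x": 0.1, "y": 0.048, "z": 0, "twist": 0, "claw": 0}
    - {"x": 0.11, "y": 0.055, "z": 0, "twist": 0, "claw": 0}
    - {"x": 0.122, "y": 0.063, "z": 0, "twist": 0, "claw": 0}
    - {"x": 0.122, "y": 0.063, "z": 0, "twist": 0, "claw": 0}

```text
time: 11.7
tcp_pos: [0.4255, 0.0111, 0.206]
ee_rot: [-90.1, 0.0, 128.7]
contact_force: [2.1, 0.2, 1.1]
gripper_width: 0.663
```

```bash
python3 look.py 4
```

```text
11.8 [  10.2   13.3  -18.5  116.3    5.4   51.  -152.6] [0.4257 0.0109 0.2062] [1.5 0.8 1.5] [-0.13 -0.75  0.13]
```

View pics/b4.png

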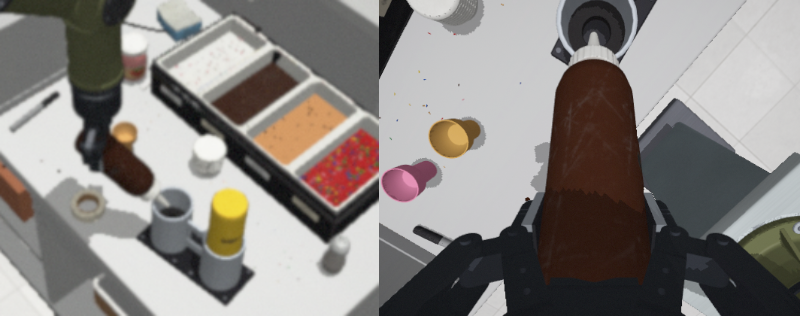

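The bottle now looks to be at about 40°, with the nozzle visible in the wrist view. I'll measure the slant and tip from the wrist depth.

```bash
cat > meas.py <<'E'
import sys
from h import *
from rig import monitor
k=sys.argv[1]; w=np.load(f"pics/w{k}.npz");W=world(w);m=monitor.state()
yaw=np.radians(m["ee_rot"][2]);ex=np.array([np.cos(yaw),np.sin(yaw),0]);ez=np.array([-np.sin(yaw),np.cos(yaw),0])  # ez: +-tool z
d=W-m["tcp_pos"];s=-(d@ex);l=d@ez;z=W[...,2]
ok=(w["depth"]>0)
hsv=cv2.cvtColor(w["pixels"],cv2.COLOR_RGB2HSV);br=((hsv[...,0]<15)|(hsv[...,0]>170))&(hsv[...,1]>90)&(hsv[...,2]<120)
b=ok&br&(abs(l)<.05)&(s>-.06)&(s<.16)&(z>.1)
print("lat centre",l[b].mean())
b&=(abs(l-np.median(l[b]))<.006)
S=s[b];Z=z[b];sel=(S>.0)
for _ in range(3):
    p=np.polyfit(S[sel],Z[sel],1);sel=abs(np.polyval(p,S)-Z)<.002
print("n",sel.sum(),"slant from vertical-down",90+np.degrees(np.arctan(p[0])), "s range",S[sel].min(),S[sel].max())
a=np.arctan(p[0]);ax=np.array([np.cos(a),np.sin(a)]);nrm=np.array([-np.sin(a),np.cos(a)])
# body end (147mm) at far end of ridge
smax=np.percentile(S[sel],99.5);end=np.array([smax,np.polyval(p,smax)])-.029*nrm
tip=end+.059*ax
P=m["tcp_pos"]*[1,1,0]-ex*tip[0]+[0,0,tip[1]]
print("tip s,z",tip,"world",P)
# visible tip check: project
R=w["R"];t=w["t"];c=R@P+t
K=np.array([[w["fx"],0,w["cx"]],[0,w["fy"],w["cy"]],[0,0,1]],float)
px=cv2.projectPoints(P.reshape(1,1,3),cv2.Rodrigues(R)[0],t,K,w["D"])[0].ravel();print("tip px",px)
im=w["pixels"][:,:,::-1].copy();cv2.circle(im,tuple(int(round(v)) for v in px),5,(0,255,0),1);cv2.imwrite(f"pics/m{k}.png",im)
# cone
cm=ok&(hsv[...,1]>90)&(hsv[...,0]>9)&(hsv[...,0]<25)&(abs(W[...,0]-.57)<.06)&(abs(W[...,1]-.122)<.06)&(z<.08)&(z>.045)
if cm.sum()>20:
    Q=W[cm];print("cone",cm.sum(),(Q.min(0)+Q.max(0))/2,np.ptp(Q,0))
E
python3 meas.py 4
```

```text
lat centre -0.0005396628170157293
n 8899 slant from vertical-down 40.44065286086 s range -0.00032737129911591435 0.08677380324730613
tip s,z [0.10039502 0.10963555] world [ 0.48840636 -0.06757398  0.10963555]
tip px [287.19809084  61.93902028]
cone 1023 [0.56670484 0.12126421 0.05183292] [0.04901927 0.04991471 0.01359595]
```

View pics/m4.png

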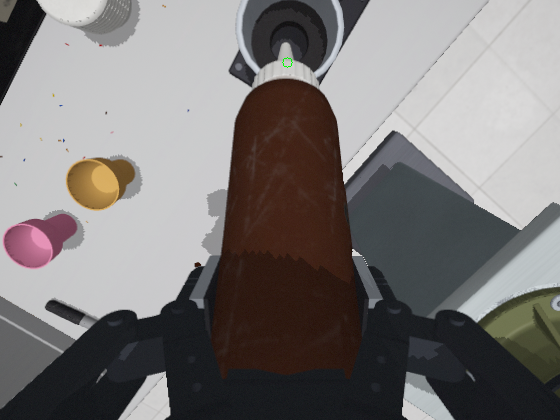

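The white tip is actually at (286,42), while the prediction landed at (287,62) because the rounded shoulder shortens the fitted body. I'll use the tip's ray intersected with the bottle's symmetry plane instead.

```bash
cat >> meas.py <<'E'
if len(sys.argv)>3:
    o,dd=ray(w,float(sys.argv[2]),float(sys.argv[3]));l0=np.median(l[ok&br&(abs(l)<.05)&(s>0)&(s<.09)&(z>.1)])
    T=m["tcp_pos"]+ez*l0; k_=((T-o)@ez)/(dd@ez) if abs(dd@ez)>.2 else None
    # plane containing axis line, perpendicular to symmetry plane
    A=m["tcp_pos"]*[1,1,0]-ex*end[0]+[0,0,end[1]]; N=-ex*nrm[0]+np.array([0,0,nrm[1]])
    q=o+dd*((A-o)@N)/(dd@N); print("TIP by ray on axis plane",q.round(4),"rel tcp along s, l, z",-(q-m["tcp_pos"])@ex,(q-m["tcp_pos"])@ez,q[2]-m["tcp_pos"][2])
    print("cone minus tip",(np.array([.5685,.1223,.058])-q).round(4))
E
python3 meas.py 4 286 42 | tail -2
```

```text
TIP by ray on axis plane [ 0.4982 -0.0785  0.0924] rel tcp along s, l, z 0.11507842542160748 -0.0008438402256900623 -0.11383873825046484
cone minus tip [ 0.0703  0.2008 -0.0344]
```

Emit:
send_rows:
  moves:
    - {"x": 0.008, "y": 0.008, "z": 0, "twist": 0, "claw": 0}
    - {"x": 0.016, "y": 0.016, "z": 0, "twist": 0, "claw": 0}
    - {"x": 0.024, "y": 0.024, "z": 0, "twist": 0, "claw": 0}
    - {"x": 0.028, "y": 0.029, "z": 0, "twist": 0, "claw": 0}
    - {"x": 0.028, "y": 0.029, "z": 0, "twist": 0, "claw": 0}
    - {"x": 0.028, "y": 0.0, "z": 0, "twist": 0, "claw": 0}
    - {"x": 0.028, "y": -0.04, "z": 0, "twist": 0, "claw": 0}
    - {"x": 0.028, "y": -0.08, "z": 0, "twist": 0, "claw": 0}
    - {"x": 0.028, "y": -0.12, "z": 0, "twist": 0, "claw": 0}
    - {"x": 0.028, "y": -0.12, "z": 0, "twist": 0, "claw": 0}

```text
time: 13.05
tcp_pos: [0.4165, 0.0217, 0.2662]
ee_rot: [-90.1, 0.0, 128.6]
contact_force: [0.4, 0.9, -3.3]
gripper_width: 0.657
```

```bash
python3 look.py 5; python3 meas.py 5
```

```text
13.15 [  10.     8.9  -19.2  111.4    3.3   60.2 -151.9] [0.4159 0.0215 0.2651] [-0.9 -0.4 -3.6] [0.05 0.1  0.01]
lat centre -0.0006919012277550137
n 9738 slant from vertical-down 47.14038375108808 s range -0.0018238418157314486 0.0940370914026297
tip s,z [0.11470623 0.18120526] world [ 0.48742263 -0.06811732  0.18120526]
tip px [287.27784754  35.28012223]
cone 654 [0.56617296 0.1213296  0.05203025] [0.04858902 0.04919165 0.01397633]
```

View pics/m5.png

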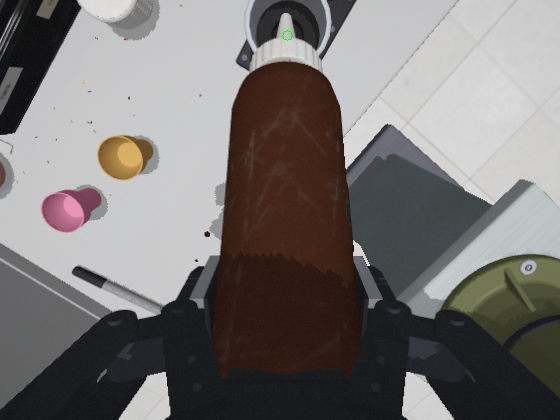

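```bash
python3 meas.py 5 287 14| tail -2
```

```text
TIP by ray on axis plane [ 0.4967 -0.0795  0.1676] rel tcp along s, l, z 0.12941881521570336 -0.00015731890294845563 -0.09750033434073854
cone minus tip [ 0.0718  0.2018 -0.1096]
```

Emit:
send_rows:
  moves:
    - {"x": 0.01, "y": 0, "z": -0.01, "twist": -0.06, "claw": 0}
    - {"x": 0.025, "y": 0, "z": -0.03, "twist": -0.18, "claw": 0}
    - {"x": 0.045, "y": 0, "z": -0.055, "twist": -0.32, "claw": 0}
    - {"x": 0.07, "y": 0, "z": -0.085, "twist": -0.47, "claw": 0}
    - {"x": 0.095, "y": 0, "z": -0.115, "twist": -0.62, "claw": 0}
    - {"x": 0.12, "y": 0, "z": -0.145, "twist": -0.77, "claw": 0}
    - {"x": 0.14, "y": 0, "z": -0.165, "twist": -0.9, "claw": 0}
    - {"x": 0.151, "y": 0, "z": -0.18, "twist": -1, "claw": 0}
    - {"x": 0.151, "y": 0, "z": -0.18, "twist": -1, "claw": 0}
    - {"x": 0.151, "y": 0, "z": -0.18, "twist": -1, "claw": 0}

```text
time: 14.4
tcp_pos: [0.4387, 0.1363, 0.2646]
ee_rot: [-90.0, -0.1, 173.5]
contact_force: [0.2, -0.0, -2.2]
gripper_width: 0.656
```

```bash
python3 look.py 6; python3 meas.py 6
```

```text
14.5 [   3.5   13.8  -30.2  106.1    7.8   62.1 -126.1] [0.4389 0.1362 0.2649] [-0.8  0.3 -3.1] [0.03 0.11 0.04]
lat centre -0.00117023375680386
n 9759 slant from vertical-down 47.12980492144703 s range -0.0012146410223588364 0.09464274338846279
tip s,z [0.11532005 0.18047034] world [0.55348043 0.12314394 0.18047034]
tip px [287.8543585   35.24444823]
cone 310 [0.57662261 0.12143109 0.05189758] [0.0275213  0.04801689 0.01371984]
```

View pics/m6.png

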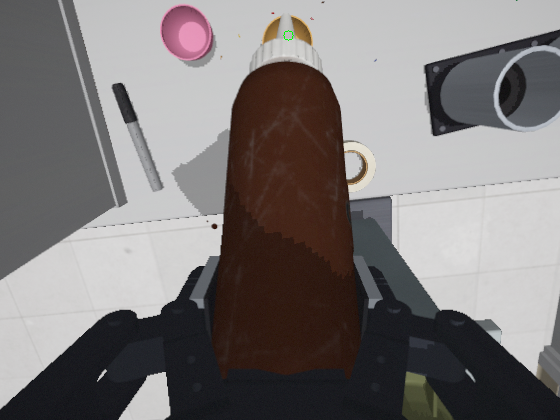

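View pics/s6.png

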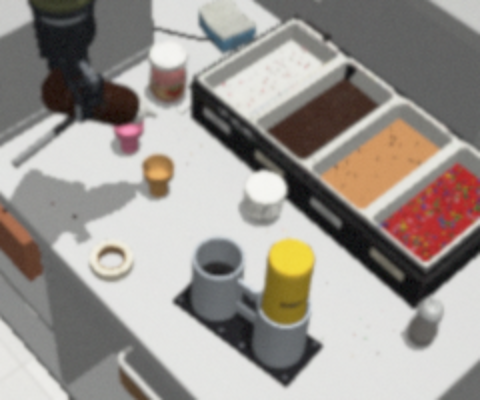

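In the wrist view the nozzle tip at (288,14) lies over the tan cone's mouth centre (288,~30, lower down). In the scene view the cone, yellow bottle, tape and cups stand as before. Descending about 65 mm.

Emit:
send_rows:
  moves:
    - {"x": 0, "y": 0.01, "z": 0, "twist": 0, "claw": 0}
    - {"x": 0, "y": 0.03, "z": 0, "twist": 0, "claw": 0}
    - {"x": 0, "y": 0.05, "z": 0, "twist": 0, "claw": 0}
    - {"x": 0, "y": 0.07, "z": 0, "twist": 0, "claw": 0}
    - {"x": 0, "y": 0.09, "z": 0, "twist": 0, "claw": 0}
    - {"x": 0, "y": 0.105, "z": 0, "twist": 0, "claw": 0}
    - {"x": 0, "y": 0.12, "z": 0, "twist": 0, "claw": 0}
    - {"x": 0, "y": 0.13, "z": 0, "twist": 0, "claw": 0}
    - {"x": 0, "y": 0.13, "z": 0, "twist": 0, "claw": 0}
    - {"x": 0, "y": 0.13, "z": 0, "twist": 0, "claw": 0}

```text
time: 15.75
tcp_pos: [0.439, 0.1363, 0.2001]
ee_rot: [-90.0, -0.0, 173.5]
contact_force: [-0.0, 0.1, -3.1]
gripper_width: 0.658
```

```bash
python3 look.py 7; python3 meas.py 7 288 14
python3 - <<'E'
from h import *
from rig import snapshot
t=snapshot("top");s=np.load("pics/s7.npz")
np.savez("pics/t7.npz",**t)
cv2.imwrite("pics/f7.png",np.hstack([cv2.resize(s["pixels"][180:270,200:290,::-1],(400,400),interpolation=cv2.INTER_CUBIC),cv2.resize(t["pixels"][190:270,230:310,::-1],(400,400),interpolation=cv2.INTER_CUBIC)]))
E
```

```text
15.85 [   2.    17.7  -29.3  112.3   10.8   52.6 -129.3] [0.439  0.1363 0.2002] [ 0.5  0.8 -3.1] [ 0.02  0.11 -0.04]
lat centre -0.0011735784055345896
n 9734 slant from vertical-down 47.17018840473052 s range -0.0011317370879345757 0.09478001436874584
tip s,z [0.11543669 0.11600202] world [0.55373372 0.12325701 0.11600202]
tip px [287.92394821  35.32451758]
cone 671 [0.57106675 0.12191461 0.05191536] [0.03711972 0.04830353 0.01378074]
TIP by ray on axis plane [0.5684 0.1215 0.1023] rel tcp along s, l, z 0.13018194023075905 9.58110689046384e-05 -0.09784997011722005
cone minus tip [ 0.0001  0.0008 -0.0443]
```

View pics/f7.png

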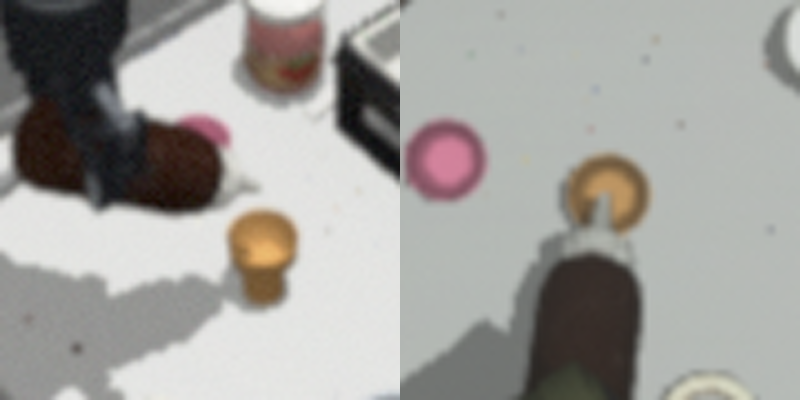

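View pics/w7.png

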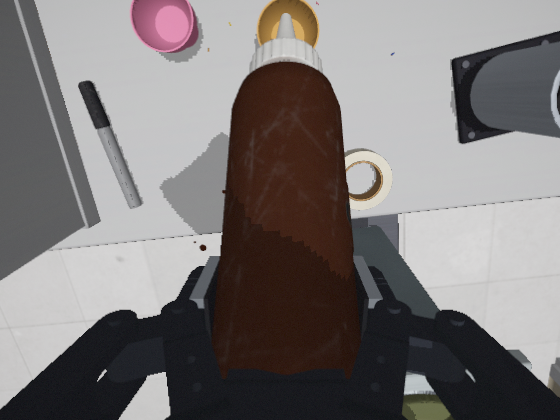

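The top view shows the nozzle tip at (270,228) inside the cone mouth, whose centre is about (271,229). The scene view shows it clear above the rim. Slant is steady at 47° and the tip is about 44 mm above the rim, so I'm handing in.

Run:
```python
from h import *
t=np.load("pics/t7.npz");print(onplane(t,270,228.4,.102).round(4))
b=np.load("pics/top0.npz");W=world(t)
m=(t["depth"]>0)&(abs(W[...,2]-.219)<.006)&(W[...,1]<-.13)&(W[...,1]>-.25)&(abs(W[...,0]-.517)<.06);print("yellow",W[m].mean(0))
from rig import monitor,workorder
print(abs(monitor.state()["joint_vel"]).max()); print(workorder.hand_in())
```

```text
[0.5676 0.1252 0.102 ]
yellow [ 0.51681632 -0.19088674  0.21819691]
0.08294033423404833
the job is handed in; nothing more can be done
None
```

The brown bottle is held slanted over the tan cone, and the job was handed in at about 16 s. The hand-in reports no verdict.

I gripped the bottle near its flat bottom and drew it straight up and clear of the caddy. The tool can only turn about its vertical axis, so I got the slant by levering the nozzle against the rim of its own sleeve, which pivoted the bottle in the grip. Then I lifted it, turned it and brought it over the cone.

| Last check | Result |
|---|---|
| Slant from straight down | 47°, unchanged over the last three looks |
| Nozzle tip, wrist camera | (0.568, 0.122, 0.102) |
| Nozzle tip, top view ray at that height | (0.568, 0.125) |
| Cone mouth centre | about (0.568, 0.122), so the tip is within about 4 mm sideways |
| Tip height above the rim | about 44 mm |
| Yellow bottle | within 2 mm of its first measured position |
| Arm | at rest, carrying only the bottle's weight (about 3 N) |

- **Cone position:** it showed no visible shift. One late wrist-depth reading of its centre was 3 mm off (x 0.571), because the nozzle partly hides it.
- **Failed check:** my first tip estimate, from the body's outline, was about 20 mm wrong because of the bottle's rounded shoulder. I replaced it with the ray through the visible tip.
- **Not remeasured:** I checked the jar, cups, tape and shaker only by eye, and they had not visibly moved.

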